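Hang a centrifuge bucket on the sprung lift hook

TASK

Take the handle of the sprung lift hook, pull it down and bring the hook sideways under the wire bail of the loaded bucket until it can take the bail in the bottom of its mouth, not on its tip, feeling for the bail without shoving it. Then ease the hook back up, never letting it fly, so that the bucket is lifted out of its dock and is left hanging on the hook with the hook fully up. Do not touch the bucket with the gripper, and leave the spare bucket, the cup, the tube rack and the bottle where they are.

Things in the scene. Friction and masses are not known exactly. Their poses are not given: they have to be found in the camera images.
- balancer: Fixed aluminium lift frame: two posts 340 mm high, 530 mm apart, carry a rail along the frame's y, 165 mm out along its +x. Origin: on the bench below the handle's line of travel; z up; yaw within 0.12 rad of the world. On the rail runs a white trolley (70 mm wide; x 100 to 190 mm, 288 to 382 mm high); below it a sprung rod and a level arm reach back to the handle and hook at x = 0.
- handle (a point): Centre of the upright round black handle on the arm's end: 22 mm diameter, 50 mm tall, this point half-way up and 25 mm above a 32 mm collar at its foot; 298 mm above the bench when fully up. To be pinched from above, fingers either side along the frame's y (the trolley is 100 mm away at +x). Hook, arm and handle move as one, up and down and along y.
- hook_level (a point): Point on the handle's axis, 115 mm below the handle centre, level with the centre line of the bottom of the steel hook; axes parallel to the frame's. The hook: a J of 7 mm round bar, mouth up, shank on its -y side, tip on its +y side 16 mm from the shank between centres (9 mm clear) and 24 mm high. The arm's underside is 74 mm above this point. See trolley for where the shank stands.
- reel (a joint): How far the sprung hook is pulled down, m: 0 fully up (stop), 0.105 lowest (stop). The spring draws it up with about 9 N at 0 and 13 N at 0.095; let go, it flies up. Between 0.085 and 0.103 the hook's tip passes below the docked bucket's bail and its bottom passes above the bucket's rim and tubes.
- trolley (a joint): Place of trolley and handle along the frame's y, m: -0.20 to 0.20, 0 in the middle; runs with about 0.6 N friction. The hook is clamped firmly on a short cross rod along y: the middle of its shank stands anywhere from 40 mm to the -y side to 40 mm to the +y side of the handle's axis, fixed for a run but NOT reported: see or feel it.
- bucket: Metal centrifuge bucket with a wire bail, loose, 0.35 to 0.55 kg, 86 mm (x) by 70 mm (y), 62 mm tall to its rim, tubes to 63 mm. Origin: centre of its underside, z up. It stands in a black dock with 45 mm high walls (1.5 mm play each side), its underside 8 mm above the bench, at either end of the frame, its axes parallel to the frame's at the start.
- bail (a point): Middle of the level top bar of the bucket's stiff, fixed wire bail: 6 mm round steel, 82 mm long along the bucket's x, 122 mm above its underside (130 mm above the bench at the start), open below it for 56 mm. It lies on the hook's line of travel within 3 mm along x.
- spare: A second bucket of the same size in the other dock, without bail: leave alone. Origin: centre of its underside.
- cup: Small white sample cup, 38 mm across, 42 mm tall, on the bench between the docks: leave alone. Origin: its underside.
- rack: White tube rack with tubes, 75 x 150 mm, 74 mm tall: leave alone. Origin: its underside.
- wash_bottle: White bottle, 64 mm across, 160 mm tall: leave alone. Origin: its underside.

How it is judged:
By the outcome, as a careful person would: the job done as asked, in the order asked, and still so for the second after the job is handed in, with the robot touching nothing.
It also fails if it takes over 61 s, if anything falls off the work surface, if the arm or the gripper's body presses on something with over 40 N, if the wrist force passes 120 N, or if a joint passes its speed limit or range.

ROBOT

A 6-joint arm with a two-finger parallel gripper is mounted at the origin on the work surface. World frame = base frame: x ahead of the robot, y to its left, z up, the work surface at z = 0. Lengths are in m, angles in degrees, forces in N, time in s.
With the tool pointing down it reaches from about 0.4 to 0.825 m from the base axis. Payload 7 kg.
Tool frame: the origin (TCP) lies at the very end of the fingers, on their centre line; the grasp point (between the pads) lies behind it (r.grasp_offset is the z of the grasp point in the tool frame, in m); z points along the fingers, y is the direction in which the jaws open and shut (so a half turn about z gives the same grasp; the last joint's range is limited). The gripper opens to 88 mm and grips with 3 to 60 N. Pads are 19 mm wide; open, the fingers measure 130 mm over their backs; the gripper's body (78 mm by 193 mm) begins 47 mm behind the grasp point.
Start: joints at [-52.305, 20.546, 0.682, 0, -70.136, -16.507], TCP at [0.244, -0.629, 0.227] pointing down, gripper open.
Joint ranges: [-176.03, 176.03], [-82.01, 121.73], [-58.28, 71.71], [-173.87, 95.51], [-174.79, -0.11], [-173.66, 173.66]. Speed limits (degrees/s): [136.94, 136.94, 172.46, 180, 180, 180].

INTERFACE

Orientations are given as [roll, pitch, yaw] about the fixed x, y, z axes, in that order (R = Rz(yaw) Ry(pitch) Rx(roll)).
In Python, from plant import r gives the robot as it stands. The module is installed in compiled form; this text tells all that it offers.
- The arm moves only by the tool servo_tool, never from a script. Its argument "targets" is a list of rows, each an object of numbers: "dx", "dy", "dz": the shift along the world's x, y, z in cm; "spin": the turn about the world's z in rad; "grip": the opening in per cent of the stroke, from 0 (shut) to 100 (fully open). A call has exactly 10 rows; each row is the pose to reach, as a shift and turn from the pose commanded when the call began; what a row does not reach only later rows make up. A row lasts 1/12 s, in which the tool goes at most 41.7 mm and 7.16 degrees, less where a joint would pass 70% of its speed; a pose out of reach is approached as far as the arm can. A call with a gripper value outside its range is refused whole. The fingers move at their own pace and stop on an object; "squeeze" is the grip in N (left out, the last holds). Time passes only in rows, so rows that repeat a pose let the fingers close, or fill a call up. It gives the time, the measured TCP pose, the force and the opening at its end, in the units of the state.
- r.get_state(): the state, without advancing time (a new reading comes with each control period).
- r.capture(name): name is "side" or "top" or "wrist"; returns the picture (420x560x3 uint8, blue, green, red); there is no depth.
- r.get_calibration(name): a dict with "K" (3x3 intrinsics, pixels), "k1" (the pictures are not rectified: a ray, as slopes to the right and down, at radius r is drawn at 1 + k1 r^2 times it, then the intrinsics apply), "extrinsics" (4x4, takes a point from camera to world coordinates). Camera axes: x right, y down, z forward; pixel columns grow to the right and rows downward; lengths in m; the calibration is good to about 2 mm. A picture is of the moment at which its call begins: read the wrist's pose just before it. get_calibration takes no time and is no camera call; for the wrist camera it gives the pose at the moment of the call.
- r.close_job(): hands the job in, once; it reports no verdict.
Trained networks look in the newest picture that a camera, given by its name, has taken for a name from the list of things; names that differ only in an ending like _2 or _b are one class to them, and where a whole thing is asked for, a point or a joint stands for the part that bears it (a point fixed in the world has none). Each returns a list of dicts, best first, with "p" (0 to 1); they miss things now and then, are a little off and sometimes report something else, mostly with a low value. They report only what shows in the picture. A call takes as long as a camera call.
- r.cut_out(name, camera): "mask" (420x560 bool, what is visible of it) and "extent" ([left, top, right, bottom] in pixels, round what is visible of it).
The state is a dict: "time_s": time; "joints": joint angles; "qd": joint speeds; "joint_torque": joint torques, N m; "tcp_pos": TCP position; "eef_rot": TCP orientation; "contact_force": force on the tool from outside, world axes, zero at the start; "moment": the same for the moment, N m; "gripper_width": finger opening in m.
Only numpy, scipy, OpenCV 4.12 (cv2) and the standard library are available. Lean on these libraries where they do the work, as an engineer would, in place of code of your own. Each camera call takes 0.05 s, during which the arm holds its last target. There are 200 camera calls.

## Working session

There is one attempt and no reset: what is moved stays moved. The work goes in short steps, Python scripts to look and compute and a tool call to move; the robot and the scene stay as the last step left them, time stands still between calls to the robot, and variables do not carry over. Pictures are saved under pics/ and viewed, about 8 in all and at most 12, crops included, and the job is handed in when it is done.

Besides the shell and the picture viewer there is one more tool, called after ">>>" by a JSON object that holds its "api" and its "payload". servo_tool: Moves the arm, as the interface text tells. Its arguments: {"type":"object","properties":{"targets":{"type":"array"},"squeeze":{"type":"number"}},"required":["targets"]}

```bash
mkdir -p pics; cat > h.py <<'E'
from plant import r
import numpy as np, cv2
def cal(n):
    c=r.get_calibration(n); return np.array(c["K"]),c["k1"],np.array(c["extrinsics"])
def ray(n,uv,c=None):
    K,k1,E=c or cal(n); d=np.array([(uv[0]-K[0,2])/K[0,0],(uv[1]-K[1,2])/K[1,1]]); u=d.copy()
    for _ in range(20): u=d/(1+k1*(u@u))
    return E[:3,3],E[:3,:3]@np.array([u[0],u[1],1])
def at(n,uv,ax,val,c=None):
    o,d=ray(n,uv,c); return o+d*(val-o[ax])/d[ax]
def proj(n,p,c=None):
    K,k1,E=c or cal(n); q=E[:3,:3].T@(np.array(p)-E[:3,3]); u=q[:2]/q[2]; u=u*(1+k1*(u@u)); return np.array([K[0,0]*u[0]+K[0,2],K[1,1]*u[1]+K[1,2]])
def tri(n1,a,n2,b):
    o1,d1=ray(n1,a);o2,d2=ray(n2,b); A=np.stack([d1,-d2],1); t=np.linalg.lstsq(A,o2-o1,rcond=None)[0]
    p,q=o1+t[0]*d1,o2+t[1]*d2; return (p+q)/2,np.linalg.norm(p-q)
E
python3 - <<'E'
from h import *
ims=[]
for n in("side","top"):
    im=r.capture(n); cv2.imwrite(f"pics/{n}0.png",im); ims.append(im)
    print(n,cal(n)[2].round(3).tolist())
    for t in("handle","bail","bucket","spare","cup","hook_level"):
        d=r.cut_out(t,n)[:2]
        print(t,[(round(x["p"],2),[round(float(v)) for v in x["extent"]]) for x in d])
s=r.get_state();print(s["time_s"],r.grasp_offset,s["tcp_pos"],s["eef_rot"],s["contact_force"])
E
```

```text
side [[-0.884, -0.325, 0.336, 0.189], [-0.467, 0.593, -0.656, 0.632], [0.014, -0.737, -0.676, 0.875], [0.0, 0.0, 0.0, 1.0]]
handle [(0.96, [192, 177, 260, 227])]
bail [(0.77, [251, 201, 290, 243])]
bucket [(0.83, [249, 204, 293, 244])]
spare [(0.76, [219, 260, 264, 295])]
cup [(0.64, [157, 134, 258, 226]), (0.49, [252, 246, 264, 264])]
hook_level [(0.66, [192, 182, 261, 227])]
top [[-0.029, -0.991, 0.13, 0.356], [-1.0, 0.027, -0.013, -0.01], [0.009, -0.131, -0.991, 1.408], [0.0, 0.0, 0.0, 1.0]]
handle [(0.8, [212, 140, 264, 193])]
bail [(0.64, [289, 172, 317, 209])]
bucket []
spare [(0.69, [215, 188, 249, 220]), (0.52, [214, 134, 266, 194])]
cup [(0.59, [264, 189, 279, 203]), (0.37, [107, 209, 164, 243])]
hook_level [(0.75, [214, 136, 267, 194])]
0.7 -0.0188 [ 0.24394196 -0.62935905  0.22658508] [-1.79997130e+02  1.15584015e-03 -1.58811424e+02] [-0.05605557 -0.14017847  0.30447831]
```

View pics/side0.png

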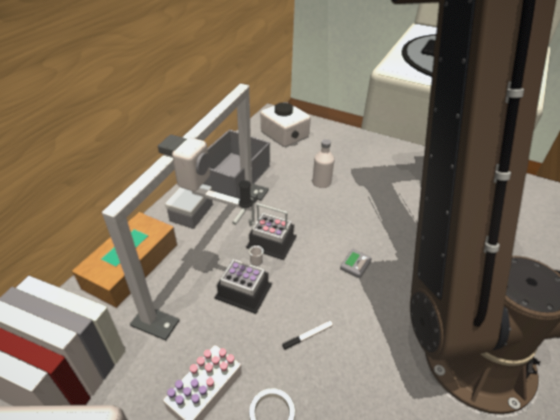

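View pics/top0.png

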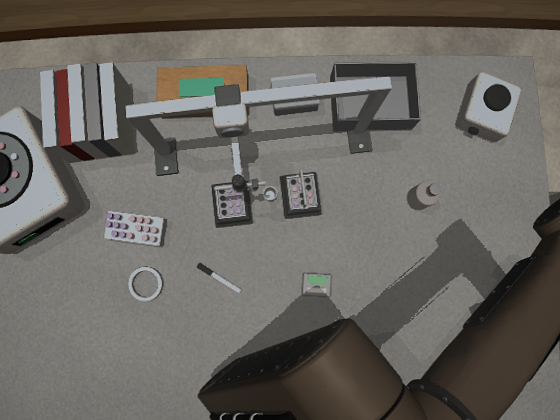

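```bash
python3 - <<'E'
from h import *
t=cv2.imread("pics/top0.png");s=cv2.imread("pics/side0.png")
a=cv2.resize(t[125:225,205:325],None,fx=5,fy=5,interpolation=cv2.INTER_CUBIC)[:, :]
b=cv2.resize(s[170:310,180:300],None,fx=4,fy=4,interpolation=cv2.INTER_CUBIC)
a=cv2.resize(t[130:225,205:325],(400,317),interpolation=cv2.INTER_CUBIC)
b=cv2.resize(s[170:310,190:300],(400,509),interpolation=cv2.INTER_CUBIC)
o=np.zeros((509,800,3),np.uint8);o[:317,:400]=a;o[:,400:]=b
cv2.imwrite("pics/c1.png",o)
for uv in[(128,112),(390,86)]: print("rail",at("top",uv,2,.34))
for uv in[(166,170),(361,146)]: print("foot",at("top",uv,2,.004))
print("handle top", at("top",(238,183),2,.323), tri("top",(238,183),"side",(246,182)))
print("bail top",at("top",(302,175),2,.133),at("top",(302,190),2,.13))
E
```

```text
rail [0.71238185 0.28264417 0.34      ]
rail [ 0.75514145 -0.27477006  0.34      ]
foot [0.65629409 0.26669386 0.004     ]
foot [ 0.70883009 -0.26575915  0.004     ]
handle top [0.55606504 0.05313586 0.323     ] (array([0.55479044, 0.05270985, 0.3288305 ]), np.float64(0.0004296940772143528))
bail top [ 0.60672287 -0.09283563  0.133     ] [ 0.56998128 -0.09169613  0.13      ]
```

View pics/c1.png

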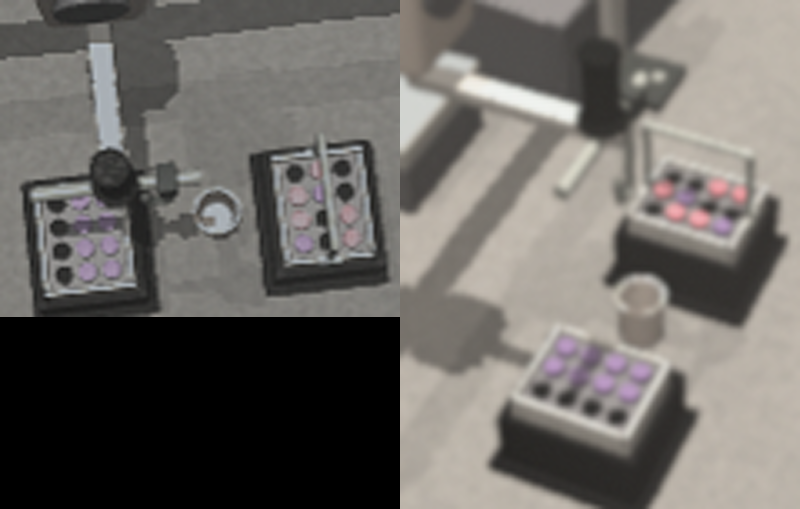

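```bash
python3 - <<'E'
from h import *
a=at("top",(301.6,171.3),2,.13);b=at("top",(304.9,207.2),2,.13);print(a,b,(a+b)/2,np.linalg.norm(a-b),(a-b)[1]/(a-b)[0])
# side view bail corners
def s(u,v): return (190+(u-400)*.275,170+v*.275)
def t(u,v): return (205+u*.3,130+v*.3)
c=at("side",s(643,125),2,.13);d=at("side",s(753,155),2,.13);print("side bail",c,d,(c+d)/2,(c-d)[1]/(c-d)[0],np.linalg.norm(c-d))
h=np.array([.5555,.0529]); 
for yaw in(.07,.09):
  n=np.array([np.cos(yaw),np.sin(yaw)]);ydir=np.array([-n[1],n[0]])
  for nm,uv in(("bottom",s(620,192)),("shank",s(628,150)),("arm",s(592,125)) ,("rodend",s(565,188))):
    o,dd=ray("side",uv); k=(n@(h-o[:2]))/(n@dd[:2]); p=o+k*dd; print(yaw,nm,p, "off",ydir@(p[:2]-h))
p=at("top",t(167,180),2,.265);print("clamp top",p, p[:2]-h); print("rod end", at("top",t(202,178),2,.265)[:2]-h)
E
```

```text
[ 0.61659718 -0.09237953  0.13      ] [ 0.52736462 -0.09726549  0.13      ] [ 0.5719809  -0.09482251  0.13      ] 0.08936622963253478 0.05475532013720336
side bail [ 0.61403073 -0.09028021  0.13      ] [ 0.52914725 -0.10002729  0.13      ] [ 0.57158899 -0.09515375  0.13      ] 0.11482894413778243 0.08544127872858494
0.07 bottom [0.55657048 0.03763238 0.19771107] off -0.015305098593708637
0.07 shank [0.55746452 0.02488131 0.22310627] off -0.02808747207054288
0.07 arm [0.55434179 0.06941889 0.28017466] off 0.016559448453649993
0.07 rodend [0.55184759 0.10499198 0.26053305] off 0.05221986737289576
0.09 bottom [0.55693023 0.03705151 0.19704838] off -0.01591288970495773
0.09 shank [0.55812686 0.02379155 0.22193473] off -0.029226739074274883
0.09 arm [0.5539557  0.07001253 0.28080314] off 0.017182075199806926
0.09 rodend [0.55064113 0.1067416  0.26257571] off 0.054060400144017265
clamp top [0.56348394 0.01912403 0.265     ] [ 0.00798394 -0.03377597]
rod end [ 0.00868944 -0.0567827 ]
```

>>> {"api": "servo_tool", "payload": {"targets": [{"dz":4},{"dz":8},{"dz":12,"dx":1,"dy":2},{"dz":16,"dx":2.5,"dy":6},{"dz":18,"dx":4,"dy":10,"spin":-0.1},{"dz":19,"dx":6,"dy":14,"spin":-0.15},{"dz":19,"dx":8,"dy":18,"spin":-0.2},{"dz":19,"dx":10,"dy":22,"spin":-0.25},{"dz":19,"dx":12,"dy":26,"spin":-0.29},{"dz":19,"dx":14,"dy":29,"spin":-0.29}]}}

```text
validation failed for argument at $.ta...
```

>>> {"api": "servo_tool", "payload": {"targets": [{"dx":0,"dy":0,"dz":4,"spin":0,"grip":100},{"dx":0,"dy":0,"dz":8,"spin":0,"grip":100},{"dx":1,"dy":2,"dz":12,"spin":0,"grip":100},{"dx":2.5,"dy":6,"dz":16,"spin":-0.05,"grip":100},{"dx":4,"dy":10,"dz":18,"spin":-0.1,"grip":100},{"dx":6,"dy":14,"dz":19,"spin":-0.15,"grip":100},{"dx":8,"dy":18,"dz":19,"spin":-0.2,"grip":100},{"dx":10,"dy":22,"dz":19,"spin":-0.25,"grip":100},{"dx":12,"dy":26,"dz":19,"spin":-0.28,"grip":100},{"dx":14,"dy":29,"dz":19,"spin":-0.28,"grip":100}], "squeeze": 45}}

```text
time_s: 1.53
tcp_pos: [0.3685, -0.3643, 0.417]
eef_rot: [-180.0, 0.1, -175.0]
contact_force: [1.0, -0.9, -0.2]
gripper_width: 0.0879
```

>>> {"api": "servo_tool", "payload": {"targets": [{"dx":1.5,"dy":4,"dz":1,"spin":0,"grip":100},{"dx":3,"dy":8,"dz":1,"spin":0,"grip":100},{"dx":5,"dy":12,"dz":1,"spin":0,"grip":100},{"dx":6.5,"dy":16,"dz":1,"spin":0,"grip":100},{"dx":8,"dy":20,"dz":1,"spin":0,"grip":100},{"dx":10,"dy":24,"dz":1,"spin":0,"grip":100},{"dx":12,"dy":28,"dz":1,"spin":0,"grip":100},{"dx":14,"dy":32,"dz":1,"spin":0,"grip":100},{"dx":16,"dy":36,"dz":1,"spin":0,"grip":100},{"dx":17.2,"dy":39.2,"dz":1,"spin":0,"grip":100}]}}

```text
time_s: 2.37
tcp_pos: [0.5359, 0.0159, 0.4266]
eef_rot: [180.0, 0.0, -174.8]
contact_force: [1.0, -0.8, 0.7]
gripper_width: 0.0876
```

```bash
python3 - <<'E'
from h import *
s=r.get_state();c=cal("wrist");np.savez("w1.npz",K=c[0],k1=c[1],E=c[2])
im=r.capture("wrist");cv2.imwrite("pics/w1.png",im)
print(s["tcp_pos"],s["eef_rot"],s["contact_force"]);print(c[2].round(3))
for t in("handle","bail","hook_level"):
    print(t,[(round(x["p"],2),[round(float(v)) for v in x["extent"]]) for x in r.cut_out(t,"wrist")[:2]])
for z in(.323,.298): print("proj handle",proj("wrist",(.5555,.0529,z),c))
print("bail proj",proj("wrist",(.572,-.095,.13),c))
E
```

```text
[0.5358692  0.01594363 0.42655474] [ 1.79989455e+02  4.87598438e-02 -1.74838747e+02] [ 0.96041391 -0.76877694  0.72494019]
[[-0.09   0.947  0.309  0.452]
 [ 0.996  0.085  0.029  0.009]
 [ 0.001  0.31  -0.951  0.585]
 [ 0.     0.     0.     1.   ]]
handle [(0.77, [262, 191, 369, 297])]
bail [(0.57, [191, 149, 239, 212]), (0.54, [261, 188, 368, 296])]
hook_level [(0.56, [262, 188, 367, 296])]
proj handle [321.17357727 230.09458732]
proj handle [318.10955252 220.16206325]
bail proj [203.1875197 181.8862383]
```

View pics/w1.png

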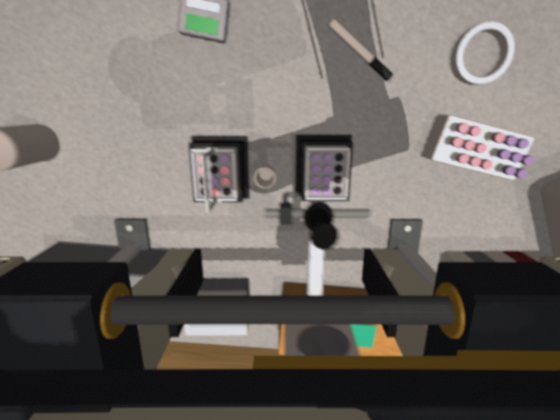

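```bash
python3 - <<'E'
from h import *
w=np.load("w1.npz");c=(w["K"],float(w["k1"]),w["E"])
P=lambda u,v,z:at("wrist",(u,v),2,z,c)
h=P(324,236,.323);f=P(318,215,.265);print("handle top",h,"foot",f)
a=P(265,213,.262);b=P(369,212.5,.262);d=b-a;print("rod",a,b,np.arctan2(-d[0],d[1]))
a=P(206.5,149,.13);b=P(208,211,.13);d=b-a;print("bail",a,b,(a+b)/2,np.arctan2(d[1],d[0]),np.linalg.norm(d))
print("clamp",P(287,213,.262)[:2]-h[:2], "trolley axis", )
s=r.get_state();c=cal("wrist");np.savez("w2.npz",K=c[0],k1=c[1],E=c[2]);im=r.capture("wrist");cv2.imwrite("pics/w2.png",im)
print(s["tcp_pos"],s["contact_force"],"proj",proj("wrist",h,c))
t=cv2.resize(im[130:280,180:400],(792,540),interpolation=cv2.INTER_CUBIC);cv2.imwrite("pics/w2c.png",t)
E
```

```text
handle top [0.56086    0.05610189 0.323     ] foot [0.56161504 0.05712579 0.265     ]
rod [0.56542946 0.0010819  0.262     ] [0.55500119 0.11123447 0.262     ] 0.09438981928841597
bail [ 0.52402288 -0.09097403  0.13      ] [ 0.61614707 -0.08724552  0.13      ] [ 0.57008497 -0.08910978  0.13      ] 0.04045057109941095 0.09219961362388429
clamp [ 0.00248178 -0.03168525] trolley axis
[0.53563381 0.0150781  0.42565606] [0.31892158 0.02453579 0.08031588] proj [325.03948481 237.05976068]
```

View pics/w2c.png

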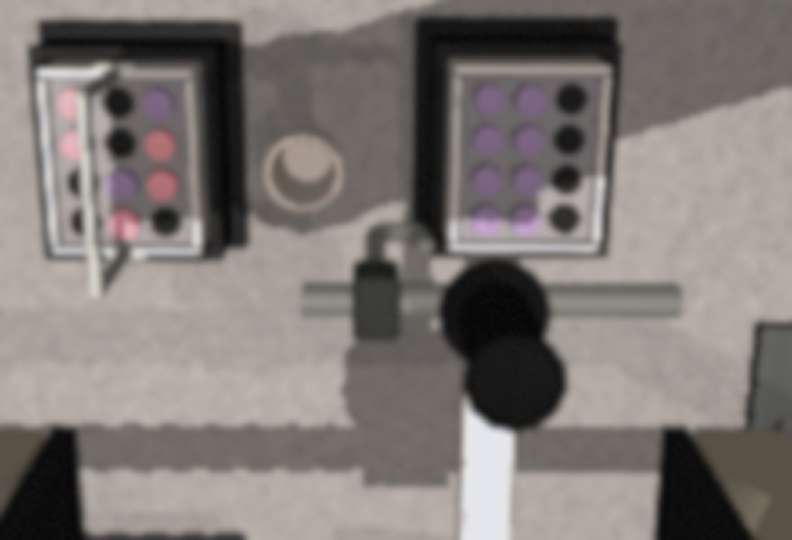

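>>> {"api": "servo_tool", "payload": {"targets": [{"dx":1.5,"dy":2.5,"dz":0,"spin":0,"grip":100},{"dx":2.4,"dy":4,"dz":-1,"spin":0,"grip":100},{"dx":2.4,"dy":4,"dz":-3,"spin":0,"grip":100},{"dx":2.4,"dy":4,"dz":-5,"spin":0,"grip":100},{"dx":2.4,"dy":4,"dz":-7,"spin":0,"grip":100},{"dx":2.4,"dy":4,"dz":-9,"spin":0,"grip":100},{"dx":2.4,"dy":4,"dz":-11,"spin":0,"grip":100},{"dx":2.4,"dy":4,"dz":-13,"spin":0,"grip":100},{"dx":2.4,"dy":4,"dz":-14.3,"spin":0,"grip":100},{"dx":2.4,"dy":4,"dz":-14.3,"spin":0,"grip":100}]}}

```text
time_s: 3.45
tcp_pos: [0.5576, 0.0527, 0.2798]
eef_rot: [-180.0, -0.3, -174.9]
contact_force: [-1.0, -0.8, -0.9]
gripper_width: 0.0877
```

```bash
python3 - <<'E'
from h import *
w=np.load("w2.npz");c=(w["K"],float(w["k1"]),w["E"])
g=lambda u,v:(180+u/3.6,130+v/3.6)
P=lambda u,v,z:at("wrist",g(u,v),2,z,c)
h=P(516,382,.323);print("handle",h,P(495,313,.275));m=P(91,191,.13);print("bail",m)
yaw=.09;n=np.array([np.cos(yaw),np.sin(yaw)]);yd=np.array([-n[1],n[0]])
print("bail rel handle y,x",yd@(m-h)[:2],n@(m-h)[:2])
for nm,u,v in(("shanklow",375,240),("tip",425,240),("bot",400,228),("clamp",377,300)):
    o,d=ray("wrist",g(u,v),c);k=n@(h-o)[:2]/(n@d[:2]);p=o+k*d;print(nm,yd@(p-h)[:2],p[2])
s=r.get_state();print(s["tcp_pos"],s["contact_force"],s["time_s"])
E
```

```text
handle [0.56009896 0.05448564 0.323     ] [0.55939515 0.05431784 0.275     ]
bail [ 0.57265359 -0.0927408   0.13      ]
bail rel handle y,x -0.14775896549185363 -0.0007286807672796259
shanklow -0.0336989723866098 0.1979796836805145
tip -0.016303530944960103 0.19788979753655417
bot -0.02457965632850561 0.18234342894742311
clamp -0.0335238999314764 0.26178342632552964
[0.55757657 0.05265558 0.27980174] [-1.03530317 -0.76385071 -0.85175504] 3.45
```

>>> {"api": "servo_tool", "payload": {"targets": [{"dx":0.2,"dy":0.15,"dz":0,"spin":0,"grip":100},{"dx":0.2,"dy":0.15,"dz":0,"spin":0,"grip":60},{"dx":0.2,"dy":0.15,"dz":0,"spin":0,"grip":40},{"dx":0.2,"dy":0.15,"dz":0,"spin":0,"grip":30},{"dx":0.2,"dy":0.15,"dz":0,"spin":0,"grip":15},{"dx":0.2,"dy":0.15,"dz":0,"spin":0,"grip":10},{"dx":0.2,"dy":0.15,"dz":0,"spin":0,"grip":10},{"dx":0.2,"dy":0.15,"dz":0,"spin":0,"grip":10},{"dx":0.2,"dy":0.15,"dz":0,"spin":0,"grip":10},{"dx":0.2,"dy":0.15,"dz":0,"spin":0,"grip":10}], "squeeze": 45}}

```text
time_s: 4.28
tcp_pos: [0.5614, 0.0554, 0.2832]
eef_rot: [-180.0, -0.0, -174.9]
contact_force: [-0.2, 0.7, 0.4]
gripper_width: 0.0331
```

>>> {"api": "servo_tool", "payload": {"targets": [{"dx":0,"dy":0,"dz":0,"spin":0,"grip":10},{"dx":0,"dy":0,"dz":0,"spin":0,"grip":10},{"dx":0,"dy":0,"dz":0,"spin":0,"grip":10},{"dx":0,"dy":0,"dz":0,"spin":0,"grip":10},{"dx":0,"dy":0,"dz":0,"spin":0,"grip":10},{"dx":0,"dy":0,"dz":0,"spin":0,"grip":10},{"dx":0,"dy":0,"dz":0,"spin":0,"grip":10},{"dx":0,"dy":0,"dz":0,"spin":0,"grip":10},{"dx":0,"dy":0,"dz":0,"spin":0,"grip":10},{"dx":0,"dy":0,"dz":0,"spin":0,"grip":10}]}}

```text
time_s: 5.12
tcp_pos: [0.5614, 0.0553, 0.2832]
eef_rot: [-180.0, 0.0, -174.9]
contact_force: [0.3, -1.0, 0.2]
gripper_width: 0.0213
```

>>> {"api": "servo_tool", "payload": {"targets": [{"dx":0.05,"dy":-0.6,"dz":0,"spin":0,"grip":10},{"dx":0.18,"dy":-2,"dz":0,"spin":0,"grip":10},{"dx":0.35,"dy":-4,"dz":0,"spin":0,"grip":10},{"dx":0.54,"dy":-6,"dz":0,"spin":0,"grip":10},{"dx":0.72,"dy":-8,"dz":0,"spin":0,"grip":10},{"dx":0.9,"dy":-10,"dz":0,"spin":0,"grip":10},{"dx":1.08,"dy":-12,"dz":0,"spin":0,"grip":10},{"dx":1.23,"dy":-13.7,"dz":0,"spin":0,"grip":10},{"dx":1.32,"dy":-14.7,"dz":0,"spin":0,"grip":10},{"dx":1.36,"dy":-15.1,"dz":0,"spin":0,"grip":10}]}}

```text
time_s: 5.95
tcp_pos: [0.5749, -0.0971, 0.2832]
eef_rot: [-180.0, -0.0, -174.9]
contact_force: [-1.9, 1.2, 0.8]
gripper_width: 0.0211
```

```bash
python3 - <<'E'
from h import *
c=cal("wrist");np.savez("w3.npz",K=c[0],k1=c[1],E=c[2]);im=r.capture("wrist")
S=r.capture("side")
s=r.get_state();print(s["tcp_pos"],s["eef_rot"],s["contact_force"],s["moment"],s["gripper_width"])
cv2.imwrite("pics/w3.png",im);cv2.imwrite("pics/s3.png",S)
b=proj("side",(.573,-.093,.13)).astype(int);print(b,proj("wrist",(.573,-.093,.13),c))
o=np.zeros((480,800,3),np.uint8)
p=im[100:260,140:340];o[:,:400]=cv2.resize(p,(600,480))[:,100:500]
u,v=b-[50,65];o[:,400:]=cv2.resize(S[v:v+120,u:u+100],(400,480),interpolation=cv2.INTER_CUBIC);print(u,v)
cv2.imwrite("pics/c3.png",o)
E
```

```text
[ 0.5748204  -0.09625984  0.28319455] [-1.79986652e+02 -2.52463684e-02 -1.74920437e+02] [-2.08611655 -0.13138513  0.85926206] [-0.23198629  0.47562002  0.01612432] 0.021379792085273866
[270 208] [285.63028446 188.99119117]
220 143
```

View pics/c3.png

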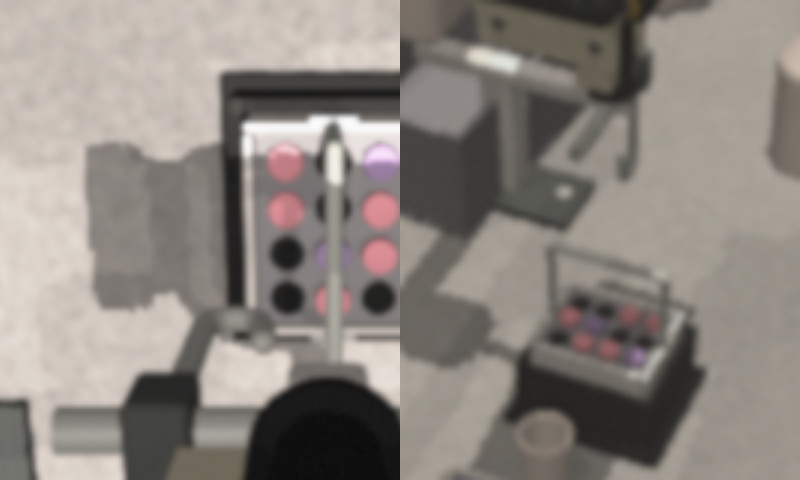

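```bash
python3 - <<'E'
from h import *
w=np.load("w3.npz");c=(w["K"],float(w["k1"]),w["E"])
g=lambda u,v:(173.3+u/3,100+v/3)
m=at("wrist",g(335,250),2,.13,c);print("bail",m)
h=np.array([.5748,-.0963]);yaw=.09;n=np.array([np.cos(yaw),np.sin(yaw)]);yd=np.array([-n[1],n[0]])
print("bail rel",yd@(m[:2]-h))
for nm,u,v in(("shank",200,335),("tip",265,345),("bot",235,320)):
    o,d=ray("wrist",g(u,v),c);k=n@(h-o[:2])/(n@d[:2]);p=o+k*d;print(nm,yd@(p[:2]-h),p[2])
E
```

```text
bail [ 0.56725673 -0.0941901   0.13      ]
bail rel 0.0027793375893195886
shank -0.03422006654297099 0.19578037667419146
tip -0.016199506172537344 0.20400933685088798
bot -0.025957620275657907 0.18270807452487697
```

>>> {"api": "servo_tool", "payload": {"targets": [{"dx":0,"dy":0,"dz":-0.2,"spin":0,"grip":10},{"dx":0,"dy":0,"dz":-0.6,"spin":0,"grip":10},{"dx":0,"dy":0,"dz":-1.1,"spin":0,"grip":10},{"dx":0,"dy":0,"dz":-1.6,"spin":0,"grip":10},{"dx":0,"dy":0,"dz":-2.2,"spin":0,"grip":10},{"dx":0,"dy":0,"dz":-2.8,"spin":0,"grip":10},{"dx":0,"dy":0,"dz":-3.4,"spin":0,"grip":10},{"dx":0,"dy":0,"dz":-3.8,"spin":0,"grip":10},{"dx":0,"dy":0,"dz":-4,"spin":0,"grip":10},{"dx":0,"dy":0,"dz":-4,"spin":0,"grip":10}]}}

```text
time_s: 6.88
tcp_pos: [0.5748, -0.0952, 0.2444]
eef_rot: [-179.9, 0.0, -174.8]
contact_force: [-5.9, -0.8, 10.7]
gripper_width: 0.0211
```

>>> {"api": "servo_tool", "payload": {"targets": [{"dx":-0.02,"dy":0,"dz":-0.3,"spin":0,"grip":10},{"dx":-0.05,"dy":0,"dz":-0.9,"spin":0,"grip":10},{"dx":-0.1,"dy":0,"dz":-1.6,"spin":0,"grip":10},{"dx":-0.1,"dy":0,"dz":-2.4,"spin":0,"grip":10},{"dx":-0.1,"dy":0,"dz":-3.2,"spin":0,"grip":10},{"dx":-0.1,"dy":0,"dz":-4,"spin":0,"grip":10},{"dx":-0.1,"dy":0,"dz":-4.6,"spin":0,"grip":10},{"dx":-0.1,"dy":0,"dz":-5.1,"spin":0,"grip":10},{"dx":-0.1,"dy":0,"dz":-5.4,"spin":0,"grip":10},{"dx":-0.1,"dy":0,"dz":-5.4,"spin":0,"grip":10}]}}

```text
time_s: 7.72
tcp_pos: [0.5748, -0.0951, 0.1908]
eef_rot: [-179.9, 0.1, -174.8]
contact_force: [-3.9, 0.1, 13.1]
gripper_width: 0.0209
```

```bash
python3 - <<'E'
from h import *
c=cal("wrist");np.savez("w4.npz",K=c[0],k1=c[1],E=c[2]);im=r.capture("wrist")
S=r.capture("side")
s=r.get_state();print(s["tcp_pos"],s["eef_rot"],s["contact_force"],s["moment"],s["gripper_width"])
cv2.imwrite("pics/w4.png",im);cv2.imwrite("pics/s4.png",S)
b=proj("wrist",(.57,-.094,.13),c).astype(int);print(b)
o=np.zeros((480,800,3),np.uint8)
u,v=b-[70,60];o[:,:480]=cv2.resize(im[v:v+160,u:u+160],(480,480));print(u,v)
o[:,480:]=cv2.resize(S[143:263,230:310],(320,480),interpolation=cv2.INTER_CUBIC)
cv2.imwrite("pics/c4.png",o)
E
```

```text
[ 0.57477893 -0.09507271  0.19128655] [-1.79935660e+02  1.38034752e-01 -1.74761397e+02] [-3.77185562 -0.16975836 12.36739989] [-0.07421739  1.53677658 -0.06868574] 0.02097290367129951
[283 217]
213 157
```

View pics/c4.png

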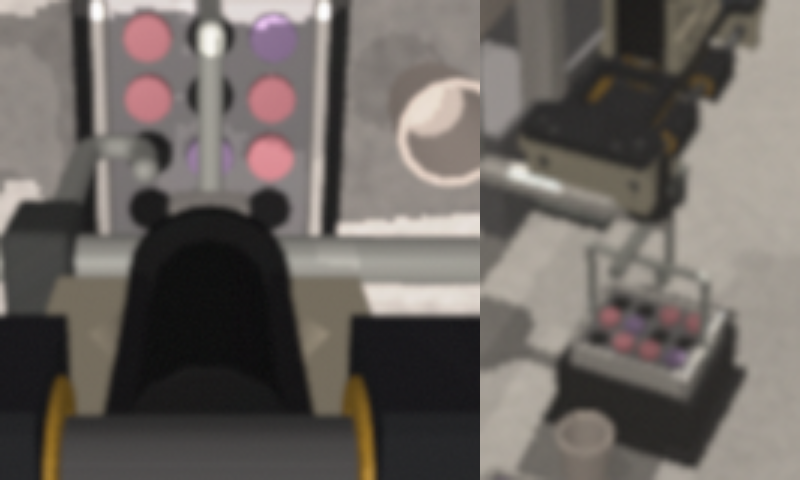

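```bash
python3 - <<'E'
from h import *
w=np.load("w4.npz");c=(w["K"],float(w["k1"]),w["E"])
g=lambda u,v:(213+u/3,157+v/3)
m=at("wrist",g(209,110),2,.13,c);print("bail",m)
h=np.array([.5750,-.0951]);yaw=.09;n=np.array([np.cos(yaw),np.sin(yaw)]);yd=np.array([-n[1],n[0]])
print("bail rel",yd@(m[:2]-h))
for nm,u,v in(("shank",72,195),("tip",145,165),("bot",110,147)):
    o,d=ray("wrist",g(u,v),c);k=n@(h-o[:2])/(n@d[:2]);p=o+k*d;print(nm,yd@(p[:2]-h),p[2])
E
```

```text
bail [ 0.55244796 -0.09608622  0.13      ]
bail rel 0.0010447155862343333
shank -0.0326428929868778 0.1271955456232947
tip -0.01608047902982625 0.10452000735483624
bot -0.026987079428320057 0.08888029809543224
```

>>> {"api": "servo_tool", "payload": {"targets": [{"dx":0,"dy":0,"dz":-0.1,"spin":0,"grip":10},{"dx":0,"dy":0,"dz":-0.2,"spin":0,"grip":10},{"dx":-0.02,"dy":0.2,"dz":-0.25,"spin":0,"grip":10},{"dx":-0.04,"dy":0.4,"dz":-0.25,"spin":0,"grip":10},{"dx":-0.06,"dy":0.6,"dz":-0.25,"spin":0,"grip":10},{"dx":-0.08,"dy":0.8,"dz":-0.25,"spin":0,"grip":10},{"dx":-0.09,"dy":1,"dz":-0.25,"spin":0,"grip":10},{"dx":-0.11,"dy":1.2,"dz":-0.25,"spin":0,"grip":10},{"dx":-0.12,"dy":1.3,"dz":-0.25,"spin":0,"grip":10},{"dx":-0.12,"dy":1.3,"dz":-0.25,"spin":0,"grip":10}]}}

```text
time_s: 8.65
tcp_pos: [0.5736, -0.0818, 0.189]
eef_rot: [-179.9, 0.2, -174.7]
contact_force: [-3.2, -0.3, 13.8]
gripper_width: 0.0213
```

>>> {"api": "servo_tool", "payload": {"targets": [{"dx":-0.01,"dy":0.12,"dz":0,"spin":0,"grip":10},{"dx":-0.02,"dy":0.24,"dz":0,"spin":0,"grip":10},{"dx":-0.03,"dy":0.36,"dz":0,"spin":0,"grip":10},{"dx":-0.04,"dy":0.48,"dz":0,"spin":0,"grip":10},{"dx":-0.05,"dy":0.6,"dz":0,"spin":0,"grip":10},{"dx":-0.06,"dy":0.7,"dz":0,"spin":0,"grip":10},{"dx":-0.07,"dy":0.8,"dz":0,"spin":0,"grip":10},{"dx":-0.08,"dy":0.9,"dz":0,"spin":0,"grip":10},{"dx":-0.09,"dy":1,"dz":0,"spin":0,"grip":10},{"dx":-0.09,"dy":1,"dz":0,"spin":0,"grip":10}]}}

```text
time_s: 9.48
tcp_pos: [0.5728, -0.0719, 0.189]
eef_rot: [-179.9, 0.2, -174.8]
contact_force: [-4.0, -0.3, 13.4]
gripper_width: 0.0213
```

>>> {"api": "servo_tool", "payload": {"targets": [{"dx":0,"dy":0.03,"dz":0,"spin":0,"grip":10},{"dx":-0.01,"dy":0.06,"dz":0,"spin":0,"grip":10},{"dx":-0.01,"dy":0.09,"dz":0,"spin":0,"grip":10},{"dx":-0.01,"dy":0.12,"dz":0,"spin":0,"grip":10},{"dx":-0.01,"dy":0.15,"dz":0,"spin":0,"grip":10},{"dx":-0.02,"dy":0.17,"dz":0,"spin":0,"grip":10},{"dx":-0.02,"dy":0.19,"dz":0,"spin":0,"grip":10},{"dx":-0.02,"dy":0.2,"dz":0,"spin":0,"grip":10},{"dx":-0.02,"dy":0.2,"dz":0,"spin":0,"grip":10},{"dx":-0.02,"dy":0.2,"dz":0,"spin":0,"grip":10}]}}

```text
time_s: 10.32
tcp_pos: [0.5726, -0.07, 0.189]
eef_rot: [-179.9, 0.2, -174.8]
contact_force: [-3.3, -1.0, 13.1]
gripper_width: 0.0217
```

```bash
cat > look.py <<'E'
from h import *
import sys
k=sys.argv[1]
c=cal("wrist");np.savez(f"w{k}.npz",K=c[0],k1=c[1],E=c[2]);im=r.capture("wrist");F=[]
for i in range(4):
    S=r.capture("side" if i%2 else "wrist"); s=r.get_state();F.append(s["contact_force"]); 
print(s["time_s"],s["tcp_pos"],np.mean(F,0),s["moment"],s["gripper_width"])
cv2.imwrite(f"pics/w{k}.png",im);cv2.imwrite(f"pics/s{k}.png",S)
b=proj("wrist",(.57,-.094,.13),c).astype(int)
o=np.zeros((480,800,3),np.uint8)
u,v=b-[60,80];v=min(v,280);o[:,:480]=cv2.resize(im[v:v+120,u:u+120],(480,480),interpolation=cv2.INTER_CUBIC);print(u,v)
o[:,480:]=cv2.resize(S[163:263,240:307],(320,480),interpolation=cv2.INTER_CUBIC)
cv2.imwrite(f"pics/c{k}.png",o)
E
python3 look.py 5
```

```text
10.5667 [ 0.57259212 -0.07006146  0.18900655] [-3.55761044 -0.5555918  12.63826866] [-0.28523111  1.44475206 -0.00821116] 0.021314844208767683
188 137
```

View pics/c5.png

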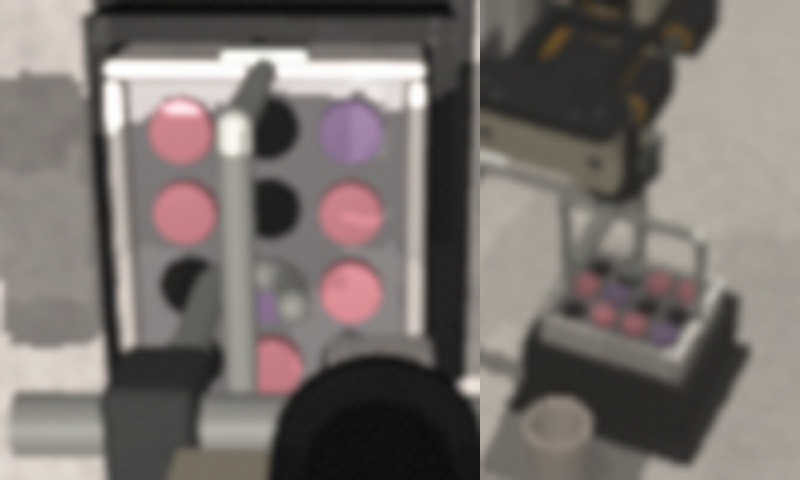

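>>> {"api": "servo_tool", "payload": {"targets": [{"dx":0,"dy":0.02,"dz":0,"spin":0,"grip":10},{"dx":0,"dy":0.04,"dz":0,"spin":0,"grip":10},{"dx":0,"dy":0.06,"dz":0,"spin":0,"grip":10},{"dx":0,"dy":0.08,"dz":0,"spin":0,"grip":10},{"dx":-0.01,"dy":0.1,"dz":0,"spin":0,"grip":10},{"dx":-0.01,"dy":0.12,"dz":0,"spin":0,"grip":10},{"dx":-0.01,"dy":0.13,"dz":0,"spin":0,"grip":10},{"dx":-0.01,"dy":0.13,"dz":0,"spin":0,"grip":10},{"dx":-0.01,"dy":0.13,"dz":0,"spin":0,"grip":10},{"dx":-0.01,"dy":0.13,"dz":0,"spin":0,"grip":10}]}}

```text
time_s: 11.4
tcp_pos: [0.5725, -0.0687, 0.189]
eef_rot: [-179.9, 0.2, -174.8]
contact_force: [-4.1, -0.9, 13.2]
gripper_width: 0.021
```

```bash
python3 look.py 6
```

```text
11.65 [ 0.57247072 -0.06872061  0.18899958] [-3.81817211 -0.7977612  13.15434512] [-0.22112382  1.43368654 -0.03506387] 0.021077883806476648
186 137
```

>>> {"api": "servo_tool", "payload": {"targets": [{"dx":0,"dy":0.02,"dz":0,"spin":0,"grip":10},{"dx":0,"dy":0.04,"dz":0,"spin":0,"grip":10},{"dx":0,"dy":0.06,"dz":0,"spin":0,"grip":10},{"dx":0,"dy":0.08,"dz":0,"spin":0,"grip":10},{"dx":-0.01,"dy":0.1,"dz":0,"spin":0,"grip":10},{"dx":-0.01,"dy":0.1,"dz":0,"spin":0,"grip":10},{"dx":-0.01,"dy":0.1,"dz":0,"spin":0,"grip":10},{"dx":-0.01,"dy":0.1,"dz":0,"spin":0,"grip":10},{"dx":-0.01,"dy":0.1,"dz":0,"spin":0,"grip":10},{"dx":-0.01,"dy":0.1,"dz":0,"spin":0,"grip":10}]}}

```text
time_s: 12.48
tcp_pos: [0.5724, -0.0677, 0.189]
eef_rot: [-179.9, 0.2, -174.8]
contact_force: [-3.8, -1.8, 13.0]
gripper_width: 0.0208
```

```bash
python3 look.py 7
```

```text
12.7333 [ 0.57239824 -0.06771988  0.18901266] [-3.30033558 -0.3531039  12.89135536] [-0.26494878  1.4335087  -0.01943504] 0.021414301795176463
185 137
```

>>> {"api": "servo_tool", "payload": {"targets": [{"dx":0,"dy":0.02,"dz":0,"spin":0,"grip":10},{"dx":0,"dy":0.04,"dz":0,"spin":0,"grip":10},{"dx":0,"dy":0.06,"dz":0,"spin":0,"grip":10},{"dx":0,"dy":0.08,"dz":0,"spin":0,"grip":10},{"dx":-0.01,"dy":0.1,"dz":0,"spin":0,"grip":10},{"dx":-0.01,"dy":0.1,"dz":0,"spin":0,"grip":10},{"dx":-0.01,"dy":0.1,"dz":0,"spin":0,"grip":10},{"dx":-0.01,"dy":0.1,"dz":0,"spin":0,"grip":10},{"dx":-0.01,"dy":0.1,"dz":0,"spin":0,"grip":10},{"dx":-0.01,"dy":0.1,"dz":0,"spin":0,"grip":10}]}}

```text
time_s: 13.57
tcp_pos: [0.5723, -0.0669, 0.189]
eef_rot: [-179.9, 0.2, -174.8]
contact_force: [-3.0, -1.1, 13.8]
gripper_width: 0.0213
```

```bash
python3 look.py 8
```

```text
13.8167 [ 0.57230439 -0.06691994  0.18905088] [-3.42046724 -1.80875516 12.51571661] [-0.5135995   1.42307366  0.00610109] 0.021334711234123224
184 137
```

>>> {"api": "servo_tool", "payload": {"targets": [{"dx":0,"dy":-0.05,"dz":0,"spin":0,"grip":10},{"dx":0.01,"dy":-0.1,"dz":0,"spin":0,"grip":10},{"dx":0.01,"dy":-0.16,"dz":0,"spin":0,"grip":10},{"dx":0.01,"dy":-0.16,"dz":0.2,"spin":0,"grip":10},{"dx":0.01,"dy":-0.16,"dz":0.5,"spin":0,"grip":10},{"dx":0.01,"dy":-0.16,"dz":0.8,"spin":0,"grip":10},{"dx":0.01,"dy":-0.16,"dz":1.1,"spin":0,"grip":10},{"dx":0.01,"dy":-0.16,"dz":1.4,"spin":0,"grip":10},{"dx":0.01,"dy":-0.16,"dz":1.5,"spin":0,"grip":10},{"dx":0.01,"dy":-0.16,"dz":1.5,"spin":0,"grip":10}]}}

```text
time_s: 14.65
tcp_pos: [0.5724, -0.0682, 0.2043]
eef_rot: [-180.0, 0.2, -174.8]
contact_force: [-3.4, 0.4, 12.7]
gripper_width: 0.0212
```

```bash
python3 look.py 9
```

```text
14.9 [ 0.57242589 -0.06823878  0.20400341] [-3.40263438 -0.22288312 12.52066758] [-0.05308376  1.30015482 -0.00681675] 0.02166299171993682
188 130
```

View pics/c9.png

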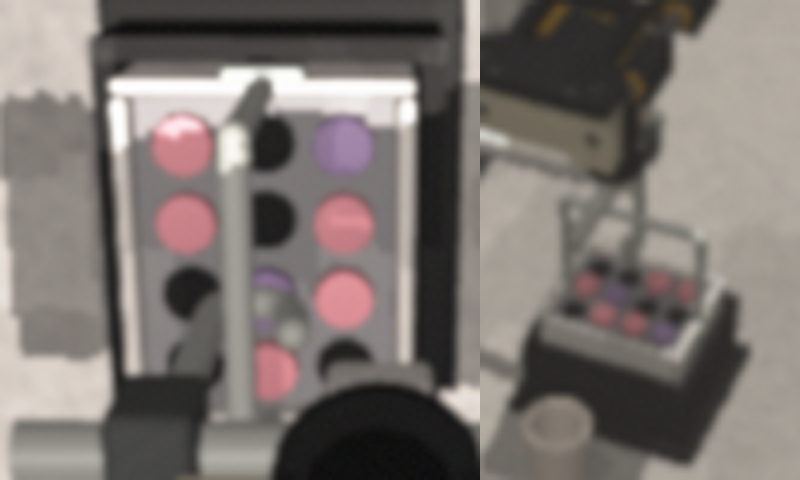

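>>> {"api": "servo_tool", "payload": {"targets": [{"dx":0,"dy":0,"dz":0.2,"spin":0,"grip":10},{"dx":0,"dy":0,"dz":0.4,"spin":0,"grip":10},{"dx":0,"dy":0,"dz":0.6,"spin":0,"grip":10},{"dx":0,"dy":0,"dz":0.8,"spin":0,"grip":10},{"dx":0,"dy":0,"dz":1,"spin":0,"grip":10},{"dx":0,"dy":0,"dz":1.2,"spin":0,"grip":10},{"dx":0,"dy":0,"dz":1.4,"spin":0,"grip":10},{"dx":0,"dy":0,"dz":1.6,"spin":0,"grip":10},{"dx":0,"dy":0,"dz":1.7,"spin":0,"grip":10},{"dx":0,"dy":0,"dz":1.7,"spin":0,"grip":10}]}}

```text
time_s: 15.73
tcp_pos: [0.5724, -0.0682, 0.2212]
eef_rot: [-180.0, 0.2, -174.8]
contact_force: [-2.9, -0.1, 12.8]
gripper_width: 0.0212
```

>>> {"api": "servo_tool", "payload": {"targets": [{"dx":0,"dy":0,"dz":0.1,"spin":0,"grip":10},{"dx":0,"dy":0,"dz":0.2,"spin":0,"grip":10},{"dx":0,"dy":0,"dz":0.3,"spin":0,"grip":10},{"dx":0,"dy":0,"dz":0.4,"spin":0,"grip":10},{"dx":0,"dy":0,"dz":0.5,"spin":0,"grip":10},{"dx":0,"dy":0,"dz":0.6,"spin":0,"grip":10},{"dx":0,"dy":0,"dz":0.7,"spin":0,"grip":10},{"dx":0,"dy":0,"dz":0.8,"spin":0,"grip":10},{"dx":0,"dy":0,"dz":0.8,"spin":0,"grip":10},{"dx":0,"dy":0,"dz":0.8,"spin":0,"grip":10}]}}

```text
time_s: 16.57
tcp_pos: [0.5724, -0.0682, 0.2283]
eef_rot: [-180.0, 0.2, -174.8]
contact_force: [-1.0, -0.6, 8.0]
gripper_width: 0.0209
```

```bash
python3 look.py 10
```

```text
16.8167 [ 0.57238694 -0.0681452   0.22826998] [-1.04099633 -0.66506931  7.13602602] [-0.23980437  0.46130472  0.03415385] 0.021124056130767184
190 121
```

View pics/c10.png

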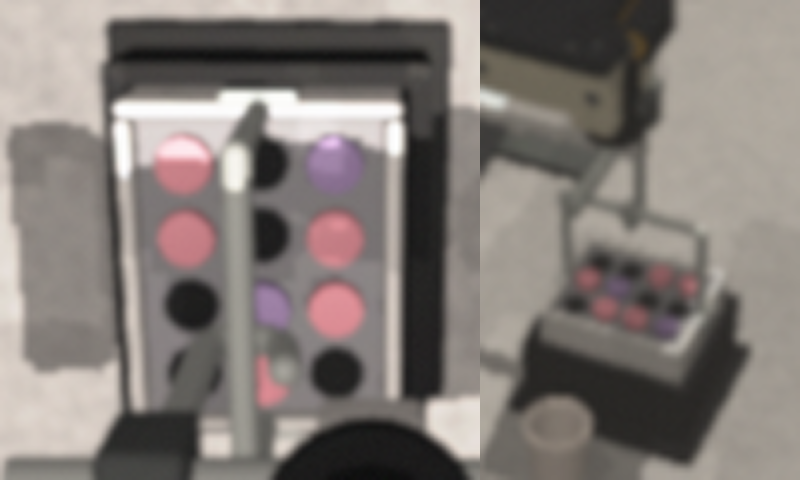

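>>> {"api": "servo_tool", "payload": {"targets": [{"dx":0,"dy":0,"dz":0.1,"spin":0,"grip":10},{"dx":0,"dy":0,"dz":0.3,"spin":0,"grip":10},{"dx":0,"dy":0,"dz":0.5,"spin":0,"grip":10},{"dx":0,"dy":0,"dz":0.7,"spin":0,"grip":10},{"dx":0,"dy":0,"dz":0.9,"spin":0,"grip":10},{"dx":0,"dy":0,"dz":1.1,"spin":0,"grip":10},{"dx":0,"dy":0,"dz":1.3,"spin":0,"grip":10},{"dx":0,"dy":0,"dz":1.5,"spin":0,"grip":10},{"dx":0,"dy":0,"dz":1.7,"spin":0,"grip":10},{"dx":0,"dy":0,"dz":1.8,"spin":0,"grip":10}]}}

```text
time_s: 17.65
tcp_pos: [0.5724, -0.0681, 0.2464]
eef_rot: [-180.0, 0.2, -174.8]
contact_force: [-0.8, -0.8, 6.3]
gripper_width: 0.0214
```

>>> {"api": "servo_tool", "payload": {"targets": [{"dx":0,"dy":0,"dz":0.2,"spin":0,"grip":10},{"dx":0,"dy":0,"dz":0.4,"spin":0,"grip":10},{"dx":0,"dy":0,"dz":0.6,"spin":0,"grip":10},{"dx":0,"dy":0,"dz":0.8,"spin":0,"grip":10},{"dx":0,"dy":0,"dz":1,"spin":0,"grip":10},{"dx":0,"dy":0,"dz":1.2,"spin":0,"grip":10},{"dx":0,"dy":0,"dz":1.4,"spin":0,"grip":10},{"dx":0,"dy":0,"dz":1.6,"spin":0,"grip":10},{"dx":0,"dy":0,"dz":1.8,"spin":0,"grip":10},{"dx":0,"dy":0,"dz":1.8,"spin":0,"grip":10}]}}

```text
time_s: 18.48
tcp_pos: [0.5724, -0.0681, 0.2644]
eef_rot: [-180.0, 0.2, -174.8]
contact_force: [-0.5, -0.4, 5.8]
gripper_width: 0.0214
```

>>> {"api": "servo_tool", "payload": {"targets": [{"dx":0,"dy":0,"dz":0.2,"spin":0,"grip":10},{"dx":0,"dy":0,"dz":0.4,"spin":0,"grip":10},{"dx":0,"dy":0,"dz":0.6,"spin":0,"grip":10},{"dx":0,"dy":0,"dz":0.8,"spin":0,"grip":10},{"dx":0,"dy":0,"dz":1,"spin":0,"grip":10},{"dx":0,"dy":0,"dz":1.2,"spin":0,"grip":10},{"dx":0,"dy":0,"dz":1.4,"spin":0,"grip":10},{"dx":0,"dy":0,"dz":1.5,"spin":0,"grip":10},{"dx":0,"dy":0,"dz":1.6,"spin":0,"grip":10},{"dx":0,"dy":0,"dz":1.65,"spin":0,"grip":10}]}}

```text
time_s: 19.32
tcp_pos: [0.5724, -0.068, 0.2805]
eef_rot: [-180.0, 0.2, -174.8]
contact_force: [0.8, 0.9, 4.8]
gripper_width: 0.021
```

>>> {"api": "servo_tool", "payload": {"targets": [{"dx":0,"dy":0,"dz":0.03,"spin":0,"grip":10},{"dx":0,"dy":0,"dz":0.06,"spin":0,"grip":10},{"dx":0,"dy":0,"dz":0.09,"spin":0,"grip":10},{"dx":0,"dy":0,"dz":0.12,"spin":0,"grip":10},{"dx":0,"dy":0,"dz":0.15,"spin":0,"grip":10},{"dx":0,"dy":0,"dz":0.18,"spin":0,"grip":10},{"dx":0,"dy":0,"dz":0.2,"spin":0,"grip":10},{"dx":0,"dy":0,"dz":0.2,"spin":0,"grip":10},{"dx":0,"dy":0,"dz":0.2,"spin":0,"grip":10},{"dx":0,"dy":0,"dz":0.2,"spin":0,"grip":10}]}}

```text
time_s: 20.15
tcp_pos: [0.5723, -0.068, 0.2824]
eef_rot: [-180.0, 0.1, -174.8]
contact_force: [-0.3, 1.1, 4.7]
gripper_width: 0.0215
```

>>> {"api": "servo_tool", "payload": {"targets": [{"dx":0,"dy":0,"dz":0.02,"spin":0,"grip":10},{"dx":0,"dy":0,"dz":0.04,"spin":0,"grip":10},{"dx":0,"dy":0,"dz":0.06,"spin":0,"grip":10},{"dx":0,"dy":0,"dz":0.08,"spin":0,"grip":10},{"dx":0,"dy":0,"dz":0.1,"spin":0,"grip":10},{"dx":0,"dy":0,"dz":0.12,"spin":0,"grip":10},{"dx":0,"dy":0,"dz":0.13,"spin":0,"grip":10},{"dx":0,"dy":0,"dz":0.13,"spin":0,"grip":10},{"dx":0,"dy":0,"dz":0.13,"spin":0,"grip":10},{"dx":0,"dy":0,"dz":0.13,"spin":0,"grip":10}]}}

```text
time_s: 20.98
tcp_pos: [0.5723, -0.0687, 0.2831]
eef_rot: [-180.0, 0.1, -174.8]
contact_force: [2.3, 0.8, 5.8]
gripper_width: 0.0212
```

```bash
python3 look.py 11
```

```text
21.2333 [ 0.57234795 -0.06872691  0.28304286] [2.94876258 0.77724118 5.66320036] [ 0.29108214 -1.02242972 -0.01974245] 0.02112411448968389
196 105
```

```bash
python3 - <<'E'
import cv2,numpy as np
im=cv2.imread("pics/w11.png");S=cv2.imread("pics/s11.png")
o=np.hstack([cv2.resize(im[90:290,150:350],(400,400),interpolation=cv2.INTER_CUBIC),cv2.resize(S[140:260,200:320],(400,400),interpolation=cv2.INTER_CUBIC)])
cv2.imwrite("pics/d11.png",o)
E
```

```text
(no output)
```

View pics/d11.png

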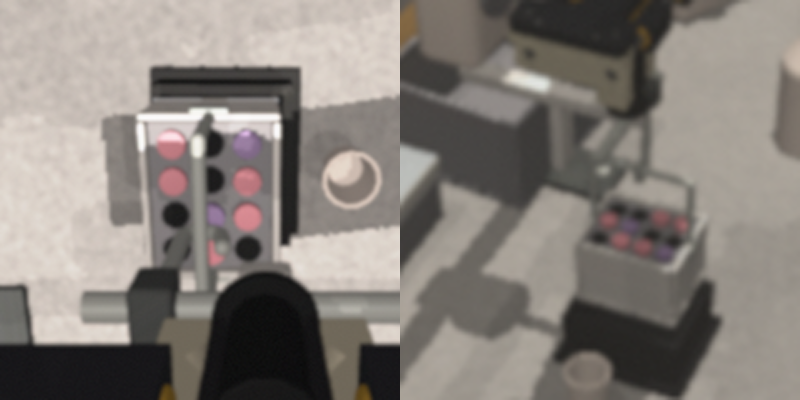

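>>> {"api": "servo_tool", "payload": {"targets": [{"dx":0,"dy":0,"dz":0.01,"spin":0,"grip":10},{"dx":0,"dy":0,"dz":0.02,"spin":0,"grip":10},{"dx":0,"dy":0,"dz":0.03,"spin":0,"grip":10},{"dx":0,"dy":0,"dz":0.04,"spin":0,"grip":10},{"dx":0,"dy":0,"dz":0.05,"spin":0,"grip":10},{"dx":0,"dy":0,"dz":0.06,"spin":0,"grip":10},{"dx":0,"dy":0,"dz":0.08,"spin":0,"grip":10},{"dx":0,"dy":0,"dz":0.1,"spin":0,"grip":10},{"dx":0,"dy":0,"dz":0.1,"spin":0,"grip":10},{"dx":0,"dy":0,"dz":0.1,"spin":0,"grip":10}]}}

```text
time_s: 22.07
tcp_pos: [0.5723, -0.0687, 0.2832]
eef_rot: [180.0, 0.1, -174.9]
contact_force: [6.4, 0.1, 1.0]
gripper_width: 0.0213
```

```bash
python3 look.py 12
```

```text
22.3167 [ 0.57228386 -0.06871719  0.28315558] [6.77068891 0.28256875 0.80391899] [ 0.07136578 -2.27818758  0.03701429] 0.021294841507533604
196 105
```

>>> {"api": "servo_tool", "payload": {"targets": [{"dx":0,"dy":0,"dz":0.01,"spin":0,"grip":20},{"dx":0,"dy":0,"dz":0.01,"spin":0,"grip":22},{"dx":0,"dy":0,"dz":0.01,"spin":0,"grip":24},{"dx":0,"dy":0,"dz":0.01,"spin":0,"grip":26},{"dx":0,"dy":0,"dz":0.01,"spin":0,"grip":28},{"dx":0,"dy":0,"dz":0.01,"spin":0,"grip":32},{"dx":0,"dy":0,"dz":0.01,"spin":0,"grip":38},{"dx":0,"dy":0,"dz":0.01,"spin":0,"grip":45},{"dx":0,"dy":0,"dz":0.01,"spin":0,"grip":55},{"dx":0,"dy":0,"dz":0.01,"spin":0,"grip":65}], "squeeze": 5}}

```text
time_s: 23.15
tcp_pos: [0.5714, -0.069, 0.2836]
eef_rot: [180.0, -0.0, -174.9]
contact_force: [-0.7, -0.2, -0.2]
gripper_width: 0.0473
```

>>> {"api": "servo_tool", "payload": {"targets": [{"dx":0,"dy":0,"dz":0,"spin":0,"grip":75},{"dx":0,"dy":0,"dz":0,"spin":0,"grip":75},{"dx":0,"dy":0,"dz":0,"spin":0,"grip":75},{"dx":0,"dy":0,"dz":0,"spin":0,"grip":75},{"dx":0,"dy":0,"dz":0,"spin":0,"grip":75},{"dx":0,"dy":0,"dz":0,"spin":0,"grip":75},{"dx":0,"dy":0,"dz":0,"spin":0,"grip":75},{"dx":0,"dy":0,"dz":0,"spin":0,"grip":75},{"dx":0,"dy":0,"dz":0,"spin":0,"grip":75},{"dx":0,"dy":0,"dz":0,"spin":0,"grip":75}]}}

```text
time_s: 23.98
tcp_pos: [0.5715, -0.0689, 0.2836]
eef_rot: [180.0, -0.0, -174.9]
contact_force: [-0.1, -0.7, 0.3]
gripper_width: 0.0655
```

Released with no force on the tool. Now straight up.

>>> {"api": "servo_tool", "payload": {"targets": [{"dx":0,"dy":0,"dz":0.5,"spin":0,"grip":75},{"dx":0,"dy":0,"dz":1.5,"spin":0,"grip":75},{"dx":0,"dy":0,"dz":3,"spin":0,"grip":75},{"dx":0,"dy":0,"dz":4.5,"spin":0,"grip":75},{"dx":0,"dy":0,"dz":6,"spin":0,"grip":75},{"dx":0,"dy":0,"dz":8,"spin":0,"grip":75},{"dx":0,"dy":0,"dz":10,"spin":0,"grip":75},{"dx":0,"dy":0,"dz":12,"spin":0,"grip":75},{"dx":0,"dy":0,"dz":13,"spin":0,"grip":75},{"dx":0,"dy":0,"dz":13,"spin":0,"grip":75}]}}

```text
time_s: 24.82
tcp_pos: [0.5723, -0.0691, 0.417]
eef_rot: [-180.0, 0.3, -174.9]
contact_force: [0.1, -0.4, 0.1]
gripper_width: 0.0657
```

```bash
python3 - <<'E'
from h import *
W=r.capture("wrist");c=cal("wrist");S=r.capture("side");T=r.capture("top");s=r.get_state();print(s["time_s"],s["tcp_pos"],s["contact_force"])
print("handle top proj",proj("wrist",(.5722,-.0688,.323),c))
o=np.zeros((600,800,3),np.uint8)
o[:,:400]=cv2.resize(S[110:290,180:300],(400,600),interpolation=cv2.INTER_CUBIC)
o[:300,400:]=cv2.resize(W[50:300,100:433],(400,300))
o[300:,400:]=cv2.resize(T[120:240,200:360],(400,300),interpolation=cv2.INTER_CUBIC)
cv2.imwrite("pics/f.png",o)
E
```

```text
24.9667 [ 0.57121095 -0.06877531  0.41272863] [-0.71107978  0.73308388 -0.19347521]
handle top proj [281.27804882 209.91525601]
```

View pics/f.png

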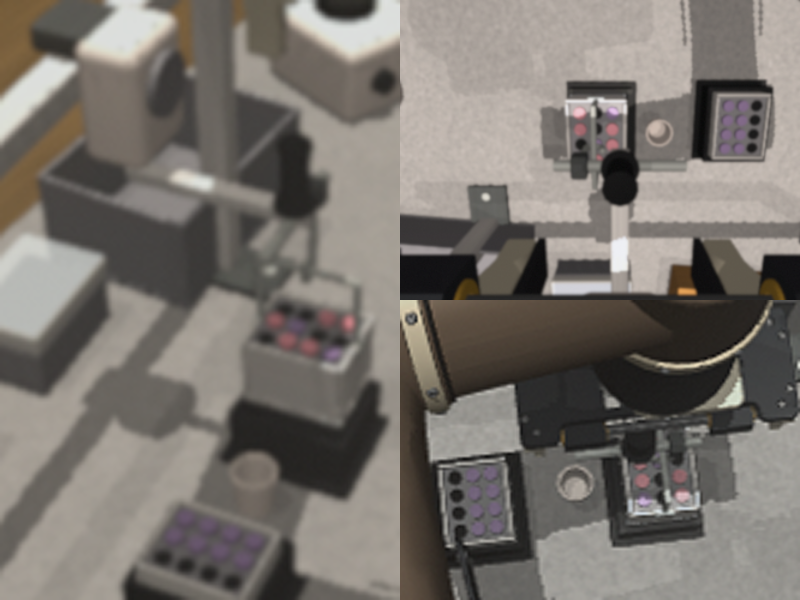

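```bash
python3 -c "
from plant import r
print(r.close_job(), r.get_state()['contact_force'])"
```

```text
the job is handed in; nothing more can be done
the job is handed in; nothing more can be done
```

The bucket is lifted out of its dock and hangs on the hook, with the hook fully up; the job was handed in at about 25 s of the 61 s allowed.

**What I did:** I gripped the handle and, with the hook still up, moved it past the bail to its −y side. There I pulled it down about 94 mm and fed the hook sideways under the bail. I felt the shank touch the bail at about 1.8 N, backed off about 1.4 mm to centre it in the mouth, and eased the hook up. I then released the handle and withdrew straight up.

**Last checks:**
- **Load on the hook:** the upward force on the gripper fell from about 12.8 N to about 7 N as the hook took up the bail.
- **Hook fully up:** at the top, a further 1 mm of commanded lift moved the tool only 0.1 mm and the upward force dropped to about 0.8 N. The tool height matched the starting height (0.2832 m).
- **Final pictures:** the bail sits in the mouth, the bucket hangs clear of its dock, and the spare and cup look unmoved. The robot was touching nothing, with forces at noise level. The rack and bottle were outside the last crops, but I never moved near them.

**Disagreements:** a sideways load along x of up to about 7 N, with a 2.3 N m moment, built up at the upper stop. It vanished on release, with no visible disturbance. My estimates of the frame's yaw ranged from 0.04 to 0.115 rad; I used 0.09.

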